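# Check a bayonet lamp in the spring-return tester

## Task

Pluck the flat-headed bayonet lamp from the pocket tray, set it into the lamp tester's keyhole with its pins in the slot, push it straight down against the spring until its flange is flush on the plate, and then, keeping it pressed, turn it a quarter turn clockwise (seen from above) to the stop. The socket springs back if let go, so the program finishes while still gripping the lamp and holding it pressed home and turned. Leave the two round caps in the tray, and the dish and the dropper bottle, where they are.

Things in the scene. Friction and masses are not known exactly. Their poses are not given: they have to be found in the camera images.
- lamp: The bayonet lamp, about 60 g, 66 mm tall plus a 3 mm lens on top. Origin: centre of the foot's underside, z up its axis. Brass barrel 14 mm diameter, z 0 to 24 mm, lowest 4 mm tapered to 9 mm; steel flange 34 mm diameter, z 24 to 28 mm; flat aluminium head above. Same after a half turn. It stands upright in a pocket, flange resting on the tray's top.
- lamp_head (a point): Where to grip the lamp's head: on its axis, 52 mm above the foot, 24 mm above the flange's top; axes as the lamp's. The head, z 28 to 66 mm of the lamp, is 30 mm long along x and 16 mm thick along y, with smooth flats to grip across the 16 mm. It is the only flat-sided, tall head in the tray.
- lamp_pins (a point): Middle of the lamp's cross pin, on the axis, 10 mm above the foot. The pin is round, 5 mm diameter, and sticks out on both sides along the lamp's x (the long direction of the head), 26 mm from tip to tip, round ends.
- tray: Fixed grey pocket tray, 70 mm (its x) by 190 mm (y) by 30 mm tall, origin at the centre of its underside. Three slot pockets in a row along y, at y = -60, 0, +60 mm, each 30 mm long along y, 19 mm wide, 26 mm deep. The lamp is in any one of them, its pins and the long side of its head along the row; two round caps are in the others.
- tester: Fixed lamp tester, white box 90 x 90 mm, 60 mm tall, origin at the centre of its underside, steel socket plate on top with the keyhole in its middle. Its x axis is the slot direction (either way round is the same); a small meter is on its +x side.
- socket (a point): Centre of the keyhole, level with the plate's top (60 mm above the bench); x along the slot, z up. Plate 4 mm thick. The keyhole is an 18 x 18 mm opening crossed by a slot 30 mm long (x) and 8 mm wide (y) for the pins, which keeps the lamp from turning until the pins are below the plate.
- plunger (a joint): Travel (m) of the spring plunger under the lamp's foot: 0 at rest, its top 12 mm below the plate's top; 0.012 with the lamp's flange flush on the plate. 4 N rising to 10 N pushes it down; it springs back. The pins clear the plate from about 0.005; a lamp turned but not pressed stands there.
- rotor (a joint): Turn (rad) of the spring-loaded rotor below the plate whose dogs take the pins, about 0.06 rad of play: grows clockwise seen from above, 0 at rest, stop at 1.5 (lamp turned just over a quarter turn). A spring of 0.03 rising to 0.12 N m turns it back.
- cap_a: Round blanking cap in the tray, 46 mm tall, black round knob 20 mm diameter over a 34 mm flange, no pins. Origin: centre of the foot. To be left in its pocket.
- cap_b: Second round blanking cap, the same as the first. To be left in its pocket.
- dish: Loose shallow round glass dish, 90 mm diameter, 16 mm high, on the far side of the bench; origin at the centre of its underside. To be left alone.
- dropper: Loose amber dropper bottle with black cap, 32 mm diameter, 65 mm tall, on the far side of the bench; origin at the centre of its underside. To be left alone.
Mind the look-alikes: they are no part of the job. Of the things like the tray, leave any that is purple; of the rest the smaller one is meant.

How it is judged (in metres and radians):
On the way, in this order (a step that is already met when the one before it is completed fails the run):
1. the lamp is lifted clear of the tray in the fingers (z of lamp in the frame of tray above 0.035 m and contact force between the fingers and lamp above 1 N), for 0.2 s.
2. the lamp is pushed home in the keyhole (within 3 mm of flush) before it is turned (value of joint plunger above 0.009 m and value of joint rotor below 0.4 rad and horizontal distance between lamp and socket below 0.005 m), for 0.1 s.
At the end, for the whole second after the job is handed in: The lamp is in the keyhole, upright (within 0.12 rad) and centred (5 mm), pressed to within about 3 mm of flush (plunger beyond 9 mm), the rotor turned at least 1.25 rad (its stop is at 1.5), still and gripped by the fingers through the last second (value of joint plunger above 0.009 m and value of joint rotor above 1.25 rad and horizontal distance between lamp and socket below 0.005 m and angle between lamp's own z axis and vertical below 0.12 rad and z of lamp in the frame of socket below -0.0205 m and angle between the x axis of lamp and the y axis of socket, either way round below 0.4 rad and contact force between the fingers and lamp above 1 N and linear speed of lamp below 0.02 m/s and angular speed of lamp below 0.2 rad/s); the arm keeps its last pose, push and grip.
It fails at once if the first round cap is disturbed (moved over 15 mm) (distance of cap_a from where it was at the start of the episode above 0.015 m).
It fails at once if the second round cap is disturbed (moved over 15 mm) (distance of cap_b from where it was at the start of the episode above 0.015 m).
It fails at once if the dish is disturbed (moved over 20 mm) (distance of dish from where it was at the start of the episode above 0.02 m).
It fails at once if the dropper bottle is disturbed (moved over 20 mm) (distance of dropper from where it was at the start of the episode above 0.02 m).
It also fails if it takes over 42 s, if anything falls off the work surface, if the arm or the gripper's body presses on something with over 40 N, if the wrist force passes 120 N, or if a joint passes its speed limit or range.

## Robot

A 6-joint arm with a two-finger parallel gripper is mounted at the origin on the work surface. World frame = base frame: x ahead of the robot, y to its left, z up, the work surface at z = 0. Lengths are in m, angles in degrees, forces in N, time in s.
With the tool pointing down it reaches from about 0.375 to 0.9 m from the base axis. Payload 3.1 kg.
Tool frame: the origin (TCP) lies at the very end of the fingers, on their centre line; the grasp point (between the pads) lies 19 mm behind it (bot.hold_point_z is the z of the grasp point in the tool frame, in m); z points along the fingers, y is the direction in which the jaws open and shut (so a half turn about z gives the same grasp; the last joint's range is limited). The gripper opens to 87 mm and grips with 3 to 60 N. Pads are 19 mm wide; open, the fingers measure 117 mm over their backs; the gripper's body (75 mm by 190 mm) begins 51 mm behind the grasp point.
Start: joints at [64.2, 30.224, 82.088, -0, 67.689, -10.227], TCP at [0.168, 0.602, 0.193] pointing down, gripper open.
Joint ranges: [-176.69, 176.69], [-43.24, 126.21], [12.49, 139.97], [-82, 262], [0, 151.66], [-163.58, 163.58]. Speed limits (degrees/s): [159.86, 159.86, 180, 180, 180, 180].

## Interface

Orientations are given as a 3x3 rotation matrix whose columns are the frame's x, y, z axes.
In Python, from rig import bot gives the robot as it stands.
- The arm moves only by the tool servo_tool, never from a script. Its argument "increments" is a list of rows, each a list of 3 entries, a list of its own where there are three numbers: the closure, from 0 (fully open) to 1 (shut), then the shift along the tool's x, y, z in mm, then the turn about the tool's z in degrees. In form: [[claw, [x, y, z], turn], ...]. A call has 1 to 5 rows; each row shifts and turns the commanded pose from where the row before left it, along the tool's axes as they then stand; what a row does not reach is not made up. A row lasts 1/8 s, in which the tool goes at most 62.5 mm and 10.7 degrees, less where a joint would pass 70% of its speed; a pose out of reach is approached as far as the arm can. A call with a gripper value outside its range is refused whole. The fingers move at their own pace and stop on an object; the grip force is fixed at half the most. Time passes only in rows, so rows that do not move let the fingers close. It gives the time, the measured TCP pose, the force and the opening at its end, in the units of the state.
- bot.read_state(): the state, without advancing time (a new reading comes with each control period).
- bot.capture(name): name is "side" or "top" or "wrist"; returns (picture, depth): 400x640x3 uint8, blue, green, red; 400x640 float32, m along the optical axis (not along the pixel's ray), 0 where there is no reading.
- bot.camera_info(name): a dict with "K" (3x3 intrinsics, pixels), "R" (3x3) and "t" (3): a world point X has camera coordinates R X + t; the wrist camera has in their place "mount" (4x4, takes a point from camera to tool coordinates, whose origin is the TCP and whose axes are the flange's). Camera axes: x right, y down, z forward; pixel columns grow to the right and rows downward; lengths in m; the calibration is good to about 2 mm. A picture is of the moment at which its call begins: read the wrist's pose just before it. camera_info takes no time and is no camera call.
- bot.hand_in(): hands the job in, once; it reports no verdict.
Trained networks look in the newest picture that a camera, given by its name, has taken for a name from the list of things; names that differ only in an ending like _2 or _b are one class to them, and where a whole thing is asked for, a point or a joint stands for the part that bears it (a point fixed in the world has none). Each returns a list of dicts, best first, with "p" (0 to 1); they miss things now and then, are a little off and sometimes report something else, mostly with a low value. They report only what shows in the picture. A call takes as long as a camera call. They do not tell look-alikes from the thing itself.
- bot.find_in(camera, thing): "bbox" ([left, top, right, bottom] in pixels, round what is visible of it).
- bot.trace(camera, thing): "region" (400x640 bool, what is visible of it) and "bbox" ([left, top, right, bottom] in pixels, round what is visible of it).
The state is a dict: "time_s": time; "joint_positions": joint angles; "qvel": joint speeds; "tau": joint torques, N m; "position": TCP position; "tcp_rot": TCP orientation; "force": force on the tool from outside, world axes, zero at the start; "moment": the same for the moment, N m; "opening": opening from 0.0 (shut) to 1.0 (fully open).
Only numpy, scipy, OpenCV 4.12 (cv2) and the standard library are available. Lean on these libraries where they do the work, as an engineer would, in place of code of your own. Each camera call takes 0.05 s, during which the arm holds its last target.

## Working session

There is one attempt and no reset: what is moved stays moved. The work goes in short steps, Python scripts to look and compute and a tool call to move; the robot and the scene stay as the last step left them, time stands still between calls to the robot, and variables do not carry over. Pictures are saved under pics/ and viewed, and the job is handed in when it is done.

Besides the shell and the picture viewer there is one more tool, called after "Emit:" by a JSON object that holds its "method" and its "body", one argument or row to a line. servo_tool: Moves the arm, as the interface text tells. Its arguments: {"type":"object","properties":{"increments":{"type":"array","items":{"type":"array"}}},"required":["increments"]}

```bash
ls; mkdir -p pics; python3 - <<'E'
from rig import bot
import cv2,numpy as np
s=bot.read_state(); print(s)
for n in("side","top","wrist"):
    p,d=bot.capture(n); cv2.imwrite(f"pics/{n}0.png",p); np.save(f"pics/{n}0.npy",d)
    print(n,bot.camera_info(n))
print(bot.hold_point_z)
E
```

```text
pics
{'time_s': 0.0, 'joint_positions': array([ 6.41969156e+01,  3.02810340e+01,  8.21564135e+01, -6.69289555e-04,
        6.76854285e+01, -1.02269449e+01]), 'qvel': array([-0.05057193,  0.02499489,  0.08251114,  0.00834048,  0.04274926,
        0.04939334]), 'tau': array([ 9.95518967e-04, -4.40037167e+01, -1.76589149e+01,  6.33549783e-02,
        5.83472766e-02, -1.29342466e-04]), 'position': array([0.16745149, 0.60134268, 0.19224934]), 'tcp_rot': array([[-9.63275496e-01,  2.68513435e-01, -9.23766018e-04],
       [ 2.68514769e-01,  9.63273623e-01, -1.93546593e-03],
       [ 3.70140833e-04, -2.11243173e-03, -9.99997700e-01]]), 'force': array([0.4893746 , 0.00994918, 0.16362904]), 'moment': array([ 0.03336939,  0.01960154, -0.02395782]), 'opening': 1.000137528368981}
side {'K': array([[490.16549307,   0.        , 311.72297124],
       [  0.        , 490.16549307, 202.29355786],
       [  0.        ,   0.        ,   1.        ]]), 'R': array([[-0.99918375, -0.04027775, -0.00308908],
       [-0.02810895,  0.74815147, -0.66293232],
       [ 0.02901252, -0.66230437, -0.74867296]]), 't': a
[... 235 characters left out ...]
-0.99942818, -0.02907545],
       [-0.99130246,  0.02090049, -0.1299331 ],
       [ 0.13046649,  0.02657982, -0.99109637]]), 't': array([0.05708747, 0.54055699, 0.94194546])}
wrist {'K': array([[319.67435858,   0.        , 323.71015637],
       [  0.        , 319.67435858, 204.3366607 ],
       [  0.        ,   0.        ,   1.        ]]), 'mount': array([[ 3.25788264e-04, -9.52640615e-01, -3.04098262e-01,
         8.35775652e-02],
       [ 9.99999852e-01,  4.42704354e-04, -3.15522790e-04,
        -9.86441968e-05],
       [ 4.35205450e-04, -3.04098114e-01,  9.52640618e-01,
        -1.90957271e-01],
       [ 0.00000000e+00,  0.00000000e+00,  0.00000000e+00,
         1.00000000e+00]])}
-0.0187
```

View pics/top0.png

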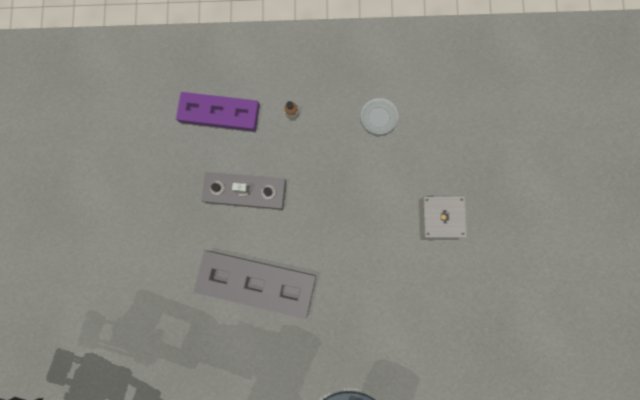

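View pics/side0.png

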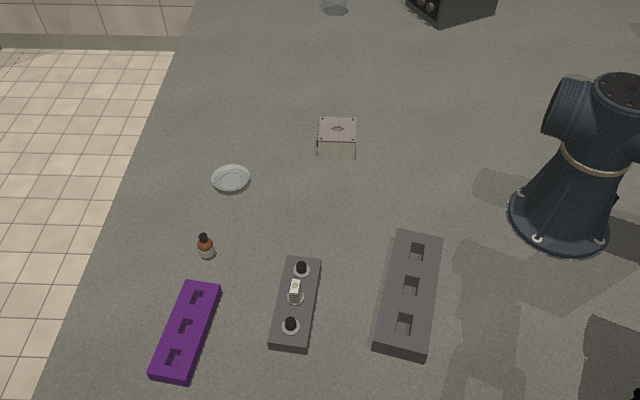

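View pics/wrist0.png

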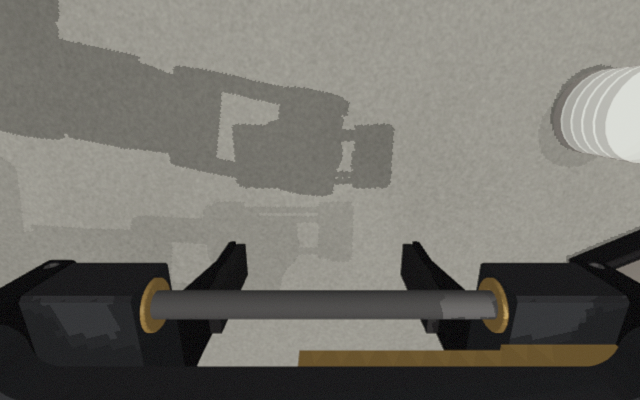

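The look-alikes for the tray in the top view are purple at (218,111), small grey at (244,190) and large grey at (255,283). I choose the small grey one. The heads in it are two round caps at (217,187) and (268,192), and the flat white head at (240,187), which is the lamp. I'll check that with a close crop and measure it.

```bash
cat > h.py <<'E'
from rig import bot
import cv2,numpy as np
def world(name,d,st=None):
    i=bot.camera_info(name);K=i["K"]
    v,u=np.mgrid[0:d.shape[0],0:d.shape[1]]
    P=np.stack([(u-K[0,2])/K[0,0]*d,(v-K[1,2])/K[1,1]*d,d],-1)
    if name=="wrist":
        M=i["mount"]; T=P@M[:3,:3].T+M[:3,3]
        return T@np.array(st["tcp_rot"]).T+np.array(st["position"])
    return (P-i["t"])@i["R"]
def rect(pts):
    (c,s,a)=cv2.minAreaRect((pts[:,:2]*1000).astype(np.float32)); return np.round(c,1),np.round(s,1),round(a,1)
E
python3 - <<'E'
from h import *
for n in("top","side"):
    d=np.load(f"pics/{n}0.npy"); p=cv2.imread(f"pics/{n}0.png"); W=world(n,d)
    for t in("tray","lamp","tester","cap_a","lamp_head"):
        bot.capture(n) if t=="tray" else None
        for r in bot.trace(n,t)[:3]:
            m=r["region"]&(d>0); q=W[m]; 
            z=np.percentile(q[:,2],90); top=q[abs(q[:,2]-z)<.006]
            print(n,t,round(r["p"],2),np.round(r["bbox"]),"ztop %.3f"%z,rect(top) if len(top)>3 else'', np.round(np.median(top,0),4))
a=cv2.imread("pics/top0.png"); b=cv2.imread("pics/side0.png")
cr=lambda im,x,y,w,h:cv2.resize(im[y:y+h,x:x+w],(390,int(390*h/w)),interpolation=cv2.INTER_CUBIC)
A=np.hstack([cr(a,195,165,100,60),cr(b,255,250,100,60)]);B=np.hstack([cr(a,405,185,80,60),cr(b,300,105,80,60)])
cv2.imwrite("pics/crop0.png",np.vstack([A,B]))
E
```

```text
top tray 0.87 [176.  91. 260. 132.] ztop 0.031 (array([755.7, 302.4]), array([191.9,  71.7]), 81.7) [0.7546 0.3019 0.0292]
top tray 0.77 [200. 174. 285. 214.] ztop 0.032 (array([560.4, 237.5]), array([190.6,  70.7]), 83.8) [0.5585 0.232  0.0294]
top tray 0.75 [195. 249. 315. 318.] ztop 0.043 (array([344.2, 208.2]), array([261. ,  96.5]), 76.4) [0.3438 0.2064 0.0406]
top lamp 0.52 [232. 184. 249. 197.] ztop 0.073 (array([561.1, 236.6]), array([29.3, 15.8]), 84.1) [0.5611 0.2366 0.0716]
top tester 0.97 [419. 195. 467. 236.] ztop 0.061 (array([ 486.3, -219. ]), array([91.2, 87. ]), 89.0) [ 0.4863 -0.2187  0.0592]
top tester 0.6 [208. 180. 226. 194.] ztop 0.052 (array([565.4, 297.2]), array([18.2, 16.8]), 83.9) [0.5648 0.2975 0.0511]
top cap_a 0.73 [260. 183. 272. 202.] ztop 0.052 (array([552.6, 176.8]), array([16.8, 18.4]), 87.3) [0.5526 0.1768 0.0512]
top cap_a 0.48 [210. 181. 226. 196.] ztop 0.052 (array([565.4, 297.2]), array([18.2, 16.8]), 83.9) [0.5648 0.2975 0.0511]
top lamp_head 0.48 [234. 179. 251. 197.] ztop 0.073 (array([561.2, 236.9]), array([30. , 15.8]), 86.5) [0.5611 0.237
[... 675 characters left out ...]
ray([ 490.1, -219.3]), array([96. , 89.4]), 89.0) [ 0.4895 -0.2151  0.0598]
side tester 0.57 [286. 284. 303. 303.] ztop 0.073 (array([564.6, 237.1]), array([28.7, 15.5]), 84.7) [0.5643 0.2387 0.0724]
side cap_a 0.81 [282. 314. 298. 334.] ztop 0.052 (array([568.7, 297.1]), array([17.8, 18.8]), 4.9) [0.569  0.2978 0.0517]
side cap_a 0.54 [294. 261. 308. 280.] ztop 0.052 (array([556.3, 176.9]), array([19.1, 18.1]), 61.8) [0.5564 0.1784 0.0516]
side lamp_head 0.68 [285. 282. 300. 306.] ztop 0.073 (array([564.7, 237. ]), array([28.9, 15.8]), 84.7) [0.5642 0.239  0.0724]
side lamp_head 0.23 [213. 167. 251. 194.] ztop 0.014 (array([740.2, -88.3]), array([83.8, 85.6]), 6.9) [ 0.7455 -0.103   0.0117]
```

View pics/crop0.png

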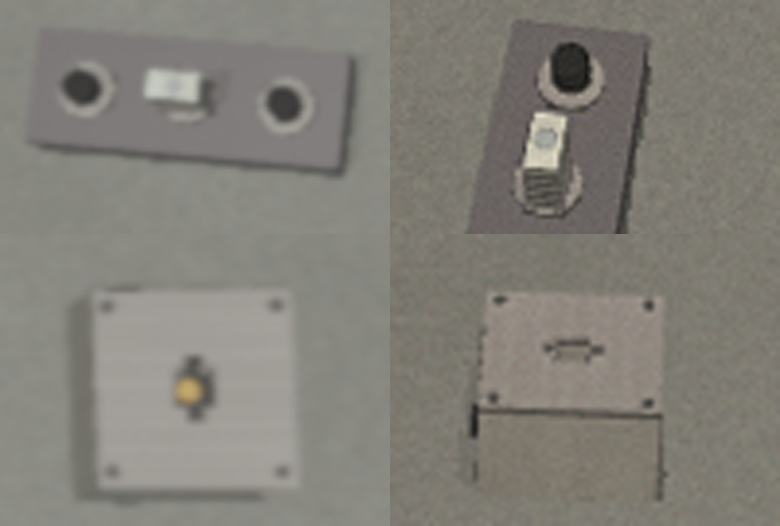

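The crop confirms it: the flat white head is in the middle pocket at about (0.563, 0.2365), with its long axis at about 84°. The slot runs about along world x. I'll move above the lamp.

Emit:
{"method": "servo_tool", "body": {
  "increments": [
    [0, [-48, -24.5, 0], 0],
    [0, [-48, -24.5, 0], 0],
    [0, [-48, -24.5, 0], 0],
    [0, [-48, -24.5, 0], 0],
    [0, [-48, -24.5, 0], 0]
  ]
}}

```text
time_s: 1.38
position: [0.3673, 0.4185, 0.1935]
tcp_rot: [[-0.963, 0.268, 0.001], [0.268, 0.963, 0.001], [-0.0, 0.001, -1.0]]
force: [0.3, 0.5, 0.2]
opening: 1.002
```

Emit:
{"method": "servo_tool", "body": {
  "increments": [
    [0, [-48, -24.5, 0], 0],
    [0, [-48, -24.5, 0], 0],
    [0, [-48, -24.5, 0], 0],
    [0, [-48, -24.5, 0], 0],
    [0, [-48, -24.5, 0], 0]
  ]
}}

```text
time_s: 2.0
position: [0.5657, 0.2359, 0.1934]
tcp_rot: [[-0.963, 0.269, 0.0], [0.269, 0.963, 0.0], [-0.0, 0.0, -1.0]]
force: [1.0, -0.5, -0.2]
opening: 0.998
```

Emit:
{"method": "servo_tool", "body": {
  "increments": [
    [0, [0, 0, 0], 10],
    [0, [0, 0, 0], 10],
    [0, [0, 0, 0], 10],
    [0, [0, 0, 0], 10],
    [0, [0, 0, 0], 10]
  ]
}}

```text
time_s: 2.62
position: [0.5644, 0.2371, 0.1933]
tcp_rot: [[-0.408, 0.913, -0.0], [0.913, 0.408, -0.0], [-0.0, -0.0, -1.0]]
force: [-0.5, -1.2, -0.2]
opening: 1.001
```

Emit:
{"method": "servo_tool", "body": {
  "increments": [
    [0, [0, 0, 0], 10],
    [0, [0, 0, 0], 10],
    [0, [0, 0, 0], 10],
    [0, [0, 0, 0], 0]
  ]
}}

```text
time_s: 3.12
position: [0.5644, 0.2372, 0.1933]
tcp_rot: [[0.095, 0.995, 0.0], [0.995, -0.095, 0.0], [0.0, 0.0, -1.0]]
force: [0.0, -0.2, 1.1]
opening: 1.003
```

```bash
python3 - <<'E'
from h import *
s=bot.read_state(); p,d=bot.capture("wrist"); cv2.imwrite("pics/w1.png",p)
W=world("wrist",d,s); print(s["position"])
ok=(d>0)&(np.hypot(W[...,0]-.563,W[...,1]-.2365)<.05)
for lo,hi in((.06,.073),(.069,.0735),(.031,.037),(.025,.032)):
    q=W[ok&(W[...,2]>lo)&(W[...,2]<hi)]; print(lo,len(q)); 
    if len(q)>5: print(rect(q),np.round(q.mean(0),4))
ok=(d>0)&(np.hypot(W[...,0]-.563,W[...,1]-.2365)<.13)&(W[...,2]>.027)&(W[...,2]<.032); print("tray",rect(W[ok]))
E
```

```text
[0.56440882 0.23717051 0.19328668]
0.06 423
(array([562.4, 235.4]), array([30.4, 15.5]), 84.8) [0.5626 0.2367 0.0711]
0.069 409
(array([562.5, 235.1]), array([29.9, 15.4]), 84.1) [0.5625 0.2356 0.0716]
0.031 527
(array([562.6, 236.4]), array([98.6, 66.4]), 86.0) [0.5623 0.2399 0.0331]
0.025 3807
(array([561.6, 236.6]), array([97.3, 69.9]), 83.7) [0.5621 0.2393 0.0296]
tray (array([561.4, 235. ]), array([190.5,  70.1]), 83.7)
```

View pics/w1.png

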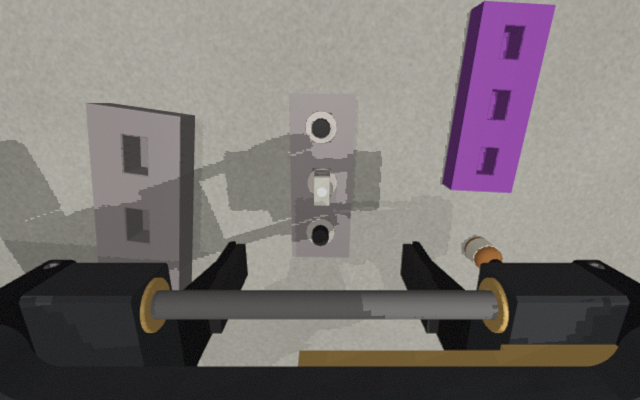

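The wrist view shows the lamp head at (321,188) between the caps at (321,127) and (320,235). I'll align and go down.

Emit:
{"method": "servo_tool", "body": {
  "increments": [
    [0, [-1.7, -2, 30], 0.6],
    [0, [0, 0, 35], 0],
    [0, [0, 0, 30], 0],
    [0, [0, 0, 20], 0],
    [0, [0, 0, 0], 0]
  ]
}}

```text
time_s: 3.8
position: [0.5608, 0.2354, 0.0766]
tcp_rot: [[0.106, 0.994, -0.004], [0.994, -0.106, -0.001], [-0.001, -0.004, -1.0]]
force: [0.3, -0.9, -0.3]
opening: 1.003
```

```bash
python3 - <<'E'
from h import *
s=bot.read_state(); p,d=bot.capture("wrist"); cv2.imwrite("pics/w2.png",p)
W=world("wrist",d,s); print(s["position"])
ok=(d>0)&(np.hypot(W[...,0]-.563,W[...,1]-.2365)<.03)
q=W[ok&(W[...,2]>.066)&(W[...,2]<.08)]; print(len(q),rect(q),q.mean(0))
E
```

```text
[0.56079271 0.23535173 0.07661921]
1042 (array([562.6, 235.7]), array([30.4, 15.7]), 83.8) [0.56256984 0.23668819 0.07175645]
```

View pics/w2.png

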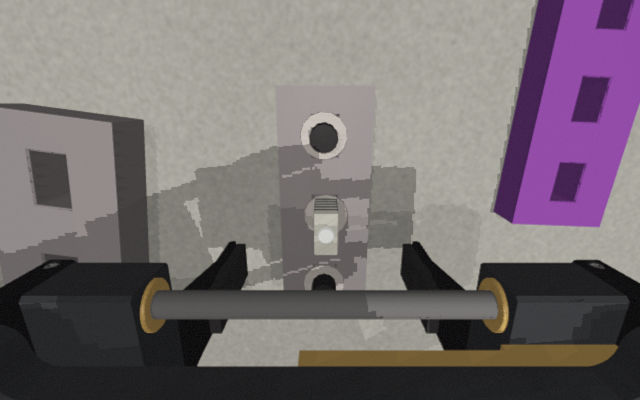

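The lamp is at (326,232), centred between the fingers apart from 1.8 mm in the jaw direction. I'll correct that, descend and close.

Emit:
{"method": "servo_tool", "body": {
  "increments": [
    [0, [0.3, 1.8, 18], 0],
    [0, [0, 0, 18], 0],
    [0, [0, 0, 0], 0],
    [0.6, [0, 0, 0], 0],
    [1, [0, 0, 0], 0]
  ]
}}

```text
time_s: 4.47
position: [0.5645, 0.2359, 0.0427]
tcp_rot: [[0.107, 0.994, 0.001], [0.994, -0.107, 0.0], [0.0, 0.001, -1.0]]
force: [-0.3, -0.4, 0.4]
opening: 0.853
```

Emit:
{"method": "servo_tool", "body": {
  "increments": [
    [1, [0, 0, 0], 0],
    [1, [0, 0, 0], 0],
    [1, [0, 0, 0], 0],
    [1, [0, 0, 0], 0],
    [1, [0, 0, 0], 0]
  ]
}}

```text
time_s: 5.1
position: [0.564, 0.2358, 0.0422]
tcp_rot: [[0.108, 0.994, -0.0], [0.994, -0.108, 0.0], [0.0, -0.0, -1.0]]
force: [0.1, -0.2, -0.5]
opening: 0.288
```

Emit:
{"method": "servo_tool", "body": {
  "increments": [
    [1, [0, 0, 0], 0],
    [1, [0, 0, 0], 0],
    [1, [0, 0, 0], 0],
    [1, [0, 0, 0], 0]
  ]
}}

```text
time_s: 5.6
position: [0.5639, 0.2358, 0.0422]
tcp_rot: [[0.108, 0.994, -0.0], [0.994, -0.108, -0.0], [-0.0, -0.0, -1.0]]
force: [-0.9, -0.1, 1.3]
opening: 0.16
```

Emit:
{"method": "servo_tool", "body": {
  "increments": [
    [1, [0, 0, 0], 0],
    [1, [0, 0, -3], 0],
    [1, [0, 0, -10], 0],
    [1, [0, 0, -20], 0],
    [1, [0, 0, -30], 0]
  ]
}}

```text
time_s: 6.22
position: [0.5633, 0.2355, 0.1051]
tcp_rot: [[0.108, 0.994, -0.002], [0.994, -0.108, -0.001], [-0.001, -0.002, -1.0]]
force: [0.3, -0.1, 0.3]
opening: 0.003
```

Emit:
{"method": "servo_tool", "body": {
  "increments": [
    [1, [0, 0, -30], 0],
    [1, [0, 0, -30], 0],
    [1, [0, 0, -20], 0],
    [1, [0, 0, 0], 0],
    [1, [0, 0, 0], 0]
  ]
}}

```text
time_s: 6.85
position: [0.5633, 0.2356, 0.1844]
tcp_rot: [[0.108, 0.994, -0.001], [0.994, -0.108, -0.0], [-0.001, -0.001, -1.0]]
force: [-0.1, -0.2, 0.4]
opening: 0.002
```

```bash
python3 - <<'E'
from h import *
s=bot.read_state(); print(s["opening"],s["position"],s["force"])
p,d=bot.capture("wrist"); cv2.imwrite("pics/w3.png",p); np.save("pics/w3.npy",d)
a,_=bot.capture("side"); cv2.imwrite("pics/s3.png",a)
E
```

```text
0.0017385987147725058 [0.56333231 0.23559659 0.18444095] [-0.11948244 -0.1810415   0.3994217 ]
```

View pics/w3.png

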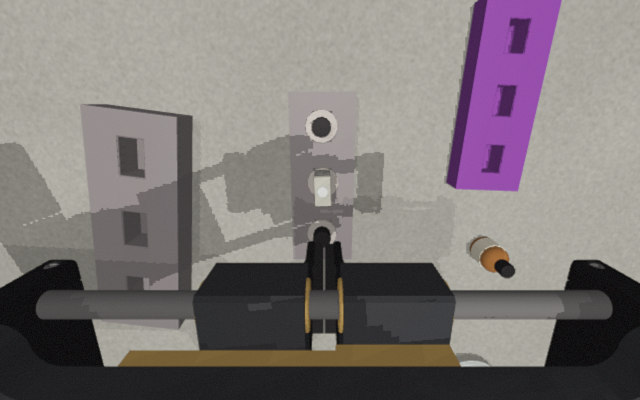

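View pics/s3.png

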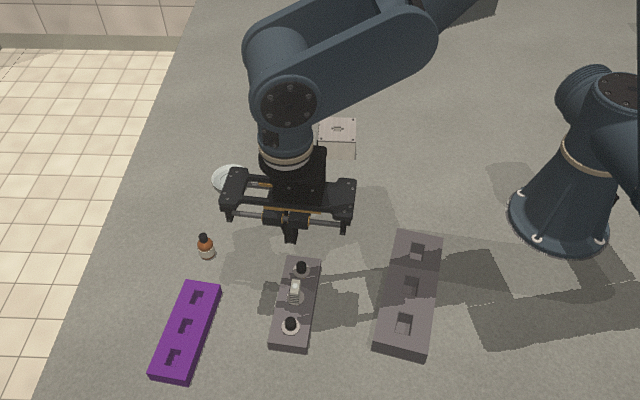

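The wrist view shows the fingers shut and empty, with the lamp still in its pocket at (322,188). So the grip was lost in the lift. I'll measure again, then retry in smaller steps and look while gripped.

```bash
python3 - <<'E'
from h import *
s=bot.read_state()
p,d=bot.capture("wrist")
W=world("wrist",d,s); print(s["position"])
ok=(d>0)&(np.hypot(W[...,0]-.563,W[...,1]-.2365)<.03)
for lo,hi in((.066,.08),(.069,.0735)):
    q=W[ok&(W[...,2]>lo)&(W[...,2]<hi)]; print(len(q),rect(q),q.mean(0),q[:,2].max())
for n in("top","side"):
    p,d=bot.capture(n); W=world(n,d)
    ok=(d>0)&(np.hypot(W[...,0]-.563,W[...,1]-.2365)<.03)
    q=W[ok&(W[...,2]>.066)&(W[...,2]<.08)]; print(n,len(q),rect(q) if len(q)>4 else '')
E
```

```text
[0.56309115 0.23550168 0.18385489]
492 (array([561.6, 235.6]), array([30.6, 15.8]), 84.1) [0.56202685 0.23677463 0.07175541] 0.07531262559773709
426 (array([561.7, 235.6]), array([30.6, 15.7]), 84.3) [0.56203252 0.23645334 0.07160496] 0.07345431261028618
top 101 (array([561.1, 236.9]), array([29.6, 16. ]), 87.9)
side 145 (array([564.3, 236.4]), array([30.9, 16.3]), 85.5)
```

Emit:
{"method": "servo_tool", "body": {
  "increments": [
    [0.4, [0, 0, 30], 0],
    [0.4, [0, 0, 25], 0],
    [0.4, [0, 0, 0], 0],
    [0.4, [0, 0, 0], 0],
    [0.4, [0, 0, 0], 0]
  ]
}}

```text
time_s: 7.72
position: [0.565, 0.236, 0.1315]
tcp_rot: [[0.107, 0.994, 0.002], [0.994, -0.107, 0.001], [0.001, 0.002, -1.0]]
force: [0.5, 0.4, -0.4]
opening: 0.491
```

Emit:
{"method": "servo_tool", "body": {
  "increments": [
    [0.4, [0, -2, 30], 0],
    [0.4, [0, 0, 30], 0],
    [0.4, [0, 0, 20], 0],
    [0.4, [0, 0, 11], 0],
    [0.4, [0, 0, 0], 0]
  ]
}}

```text
time_s: 8.35
position: [0.5621, 0.236, 0.0393]
tcp_rot: [[0.108, 0.994, -0.0], [0.994, -0.108, -0.0], [-0.0, -0.0, -1.0]]
force: [0.1, -0.1, 0.7]
opening: 0.601
```

Emit:
{"method": "servo_tool", "body": {
  "increments": [
    [1, [0, 0, 0], 0],
    [1, [0, 0, 0], 0],
    [1, [0, 0, 0], 0],
    [1, [0, 0, 0], 0],
    [1, [0, 0, 0], 0]
  ]
}}

```text
time_s: 8.98
position: [0.5621, 0.2361, 0.0394]
tcp_rot: [[0.108, 0.994, 0.0], [0.994, -0.108, 0.0], [0.0, 0.0, -1.0]]
force: [0.2, 0.5, 1.2]
opening: 0.176
```

Emit:
{"method": "servo_tool", "body": {
  "increments": [
    [1, [0, 0, 0], 0],
    [1, [0, 0, 0], 0],
    [1, [0, 0, 0], 0]
  ]
}}

```text
time_s: 9.35
position: [0.5621, 0.2361, 0.0394]
tcp_rot: [[0.108, 0.994, 0.0], [0.994, -0.108, 0.0], [0.0, 0.0, -1.0]]
force: [-1.2, 0.3, 1.2]
opening: 0.174
```

```bash
python3 - <<'E'
from h import *
for k in range(3):
    s=bot.read_state(); print(s["opening"],s["position"],s["force"],s["moment"])
    p,d=bot.capture(["wrist","side","top"][k]); cv2.imwrite("pics/g4%d.png"%k,p)
s=cv2.imread("pics/g41.png")[180:340,200:360]; t=cv2.imread("pics/g42.png")[120:280,160:320]
cv2.imwrite("pics/g4.png",np.hstack([cv2.resize(s,(400,400),interpolation=2),cv2.resize(t,(400,400),interpolation=2)]))
E
```

```text
0.17386137359930495 [0.56209851 0.23608948 0.03937201] [-1.20817114  0.33851082  1.22316128] [-0.01724995  0.15378731 -0.04977447]
0.17253290720360276 [0.56212102 0.23606713 0.03940332] [-0.47394714  0.3757102   2.28069797] [-0.02913781  0.15532199  0.03671209]
0.17394836943234157 [0.56209449 0.23606484 0.03937596] [-0.10398329 -0.20389471  1.5156943 ] [-0.01403123  0.13982741  0.02540737]
```

View pics/g4.png

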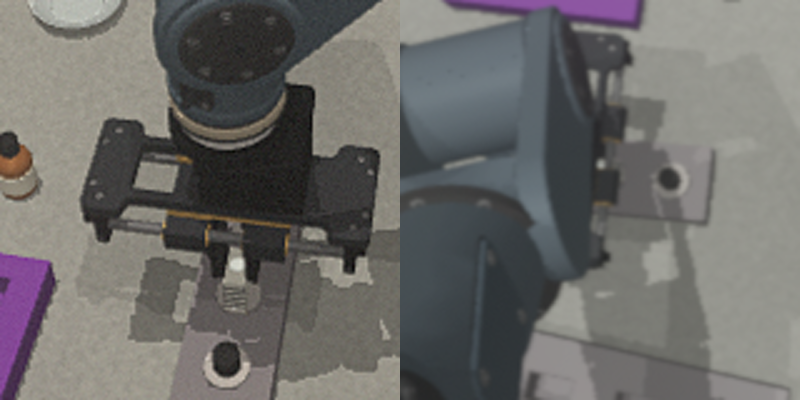

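View pics/g40.png

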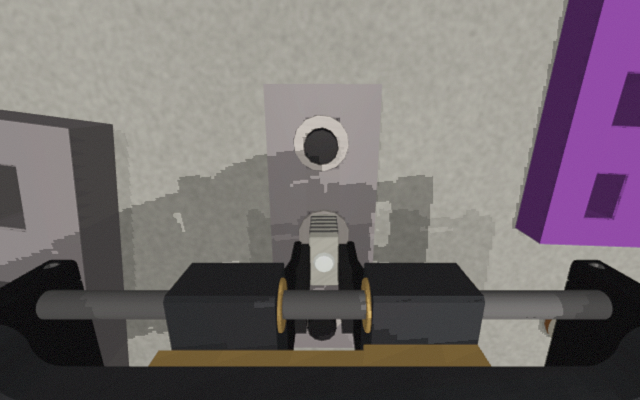

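The lamp's lens is at (324,263), on the finger axis. The grip is stable at 0.174 (about 15 mm) with some contact force. I'll lift slowly.

Emit:
{"method": "servo_tool", "body": {
  "increments": [
    [1, [0, 0, 0], 0],
    [1, [0, 0, -1], 0],
    [1, [0, 0, -1], 0],
    [1, [0, 0, -2], 0],
    [1, [0, 0, -2], 0]
  ]
}}

```text
time_s: 10.12
position: [0.562, 0.2359, 0.0453]
tcp_rot: [[0.108, 0.994, -0.0], [0.994, -0.108, -0.0], [-0.0, -0.0, -1.0]]
force: [0.2, 0.2, -0.4]
opening: 0.172
```

Emit:
{"method": "servo_tool", "body": {
  "increments": [
    [1, [0, 0, -2], 0],
    [1, [0, 0, -2], 0],
    [1, [0, 0, -2], 0],
    [1, [0, 0, 0], 0]
  ]
}}

```text
time_s: 10.62
position: [0.5622, 0.236, 0.0515]
tcp_rot: [[0.108, 0.994, 0.0], [0.994, -0.108, 0.0], [0.0, 0.0, -1.0]]
force: [0.2, -0.1, -0.6]
opening: 0.172
```

```bash
python3 - <<'E'
from h import *
for k in range(2):
    s=bot.read_state(); print(s["opening"],s["position"],s["force"],s["moment"])
    p,d=bot.capture(["wrist","side"][k]); cv2.imwrite("pics/g5%d.png"%k,p)
s=cv2.imread("pics/g51.png")[220:320,240:340]; t=cv2.imread("pics/g50.png")[130:360,200:440]
cv2.imwrite("pics/g5.png",np.hstack([cv2.resize(s,(400,400),interpolation=2),cv2.resize(t,(400,400),interpolation=2)]))
E
```

```text
0.17203442794387833 [0.56218546 0.23603787 0.05148391] [ 0.2063809  -0.05167145 -0.60423879] [-0.06707437  0.06326524  0.02246978]
0.17636803869242607 [0.56210224 0.23601835 0.05135231] [-0.01377442  0.67507488 -0.77143079] [-0.11762253  0.08164818 -0.04611149]
```

View pics/g5.png

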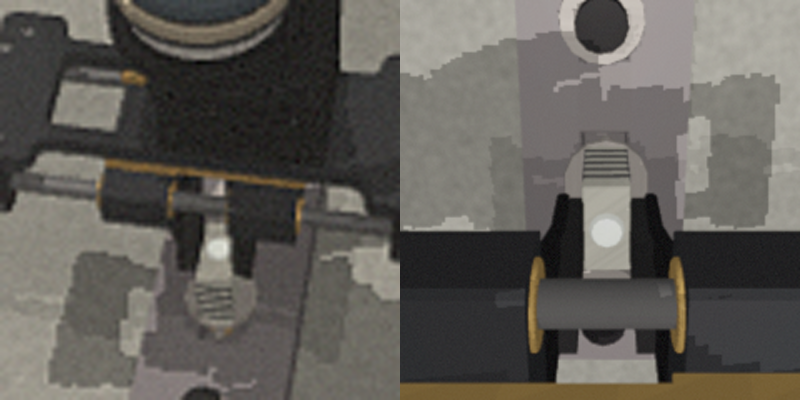

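The lamp is coming up with the fingers, and the pocket behind its flange is opening. I'll continue up with gentle acceleration.

Emit:
{"method": "servo_tool", "body": {
  "increments": [
    [1, [0, 0, -4], 0],
    [1, [0, 0, -8], 0],
    [1, [0, 0, -12], 0],
    [1, [0, 0, -15], 0],
    [1, [0, 0, -15], 0]
  ]
}}

```text
time_s: 11.35
position: [0.5623, 0.2361, 0.1067]
tcp_rot: [[0.108, 0.994, 0.001], [0.994, -0.108, 0.0], [0.0, 0.001, -1.0]]
force: [0.0, 0.2, -0.7]
opening: 0.178
```

Emit:
{"method": "servo_tool", "body": {
  "increments": [
    [1, [0, 0, -15], 0],
    [1, [0, 0, -12], 0],
    [1, [0, 0, -6], 0],
    [1, [0, 0, 0], 0],
    [1, [0, 0, 0], 0]
  ]
}}

```text
time_s: 11.98
position: [0.5616, 0.2359, 0.1377]
tcp_rot: [[0.107, 0.994, -0.001], [0.994, -0.107, -0.0], [-0.0, -0.001, -1.0]]
force: [0.3, -0.4, -0.7]
opening: 0.173
```

Emit:
{"method": "servo_tool", "body": {
  "increments": [
    [1, [-20, -1, 0], 0],
    [1, [-40, -2, 0], 0],
    [1, [-50, -2.5, 0], 0],
    [1, [-50, -2.5, 0], 0],
    [1, [-50, -2.5, 0], 0]
  ]
}}

```text
time_s: 12.6
position: [0.5278, 0.0258, 0.138]
tcp_rot: [[0.108, 0.994, -0.001], [0.994, -0.108, -0.0], [-0.0, -0.001, -1.0]]
force: [-0.1, 0.8, -1.3]
opening: 0.17
```

Emit:
{"method": "servo_tool", "body": {
  "increments": [
    [1, [-50, -2.5, 0], 0],
    [1, [-50, -2.5, 0], 0],
    [1, [-50, -2.5, 0], 0],
    [1, [-50, -3, 0], 0],
    [1, [-35, -3, 0], 0]
  ]
}}

```text
time_s: 13.22
position: [0.4887, -0.2068, 0.138]
tcp_rot: [[0.11, 0.994, -0.001], [0.994, -0.11, -0.0], [-0.0, -0.001, -1.0]]
force: [1.5, 0.7, -1.4]
opening: 0.173
```

Emit:
{"method": "servo_tool", "body": {
  "increments": [
    [1, [-15, -3, 0], -5],
    [1, [0, 0, 0], -10],
    [1, [0, 0, 0], -10],
    [1, [0, 0, 0], -10],
    [1, [0, 0, 0], -10]
  ]
}}

```text
time_s: 13.85
position: [0.4843, -0.219, 0.1379]
tcp_rot: [[-0.631, 0.776, -0.001], [0.776, 0.631, 0.0], [0.001, -0.001, -1.0]]
force: [0.8, -0.2, -0.7]
opening: 0.173
```

Emit:
{"method": "servo_tool", "body": {
  "increments": [
    [1, [0, 0, 0], -10],
    [1, [0, 0, 0], -10],
    [1, [0, 0, 0], -10],
    [1, [0, 0, 0], -10],
    [1, [0, 0, 0], -10]
  ]
}}

```text
time_s: 14.48
position: [0.4843, -0.2189, 0.1379]
tcp_rot: [[-1.0, 0.015, -0.001], [0.015, 1.0, 0.0], [0.001, 0.0, -1.0]]
force: [0.7, -0.4, -0.4]
opening: 0.172
```

Emit:
{"method": "servo_tool", "body": {
  "increments": [
    [1, [0, 0, 0], 0],
    [1, [0, 0, 0], 0]
  ]
}}

```text
time_s: 14.72
position: [0.4851, -0.2187, 0.1381]
tcp_rot: [[-1.0, 0.024, -0.001], [0.024, 1.0, 0.0], [0.001, 0.0, -1.0]]
force: [0.6, 0.1, -1.1]
opening: 0.173
```

```bash
python3 - <<'E'
from h import *
for n in("wrist","side","top"):
    s=bot.read_state()
    p,d=bot.capture(n); cv2.imwrite(f"pics/{n}6.png",p);np.save(f"pics/{n}6.npy",d)
    W=world(n,d,s)
    ok=(d>0)&(abs(W[...,0]-.488)<.07)&(abs(W[...,1]+.219)<.07)&(W[...,2]>.056)&(W[...,2]<.064)
    q=W[ok]; print(n,s["position"],len(q),rect(q) if len(q)>4 else'', q.min(0),q.max(0))
print(s["tcp_rot"],s["joint_positions"],s["opening"])
E
```

```text
wrist [ 0.48505793 -0.2187014   0.13806658] 7596 (array([ 487.8, -221.4]), array([90.1, 90.4]), 88.9) [ 0.44181673 -0.26726898  0.05639103] [ 0.53332317 -0.17558886  0.06209706]
side [ 0.48523652 -0.21863705  0.13812717] 890 (array([ 490. , -220.3]), array([94.8, 89.5]), 89.1) [ 0.44473671 -0.26805198  0.05604188] [ 0.53517286 -0.17294132  0.06373813]
top [ 0.48538745 -0.21856717  0.13816882] 340 (array([ 486.6, -201.3]), array([55.4, 86.9]), 89.1) [ 0.44281782 -0.22847677  0.05614688] [ 0.52973495 -0.17296778  0.06378387]
[[-9.99751501e-01  2.22899478e-02 -3.07411516e-04]
 [ 2.22899049e-02  9.99751539e-01  1.42075797e-04]
 [ 3.10501999e-04  1.35188317e-04 -9.99999943e-01]] [-3.62748144e+01  2.74855290e+01  9.85961473e+01 -4.77311791e-03
  5.39373397e+01 -1.24994779e+02] 0.17359041514314344
```

View pics/wrist6.png

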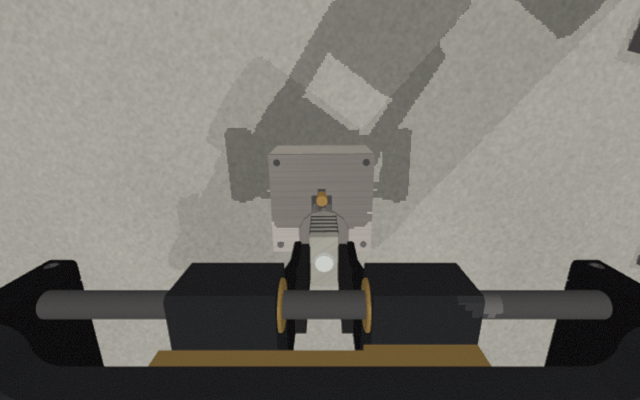

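View pics/side6.png

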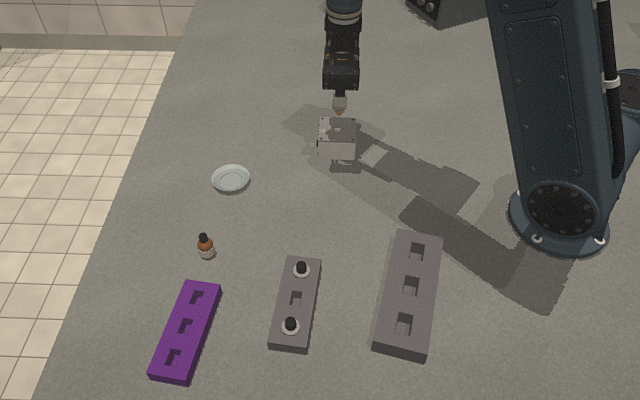

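The lamp is held over the tester, with the keyhole end and brass plunger at (321,200) and plate screws near (277,162), (366,162), (280,244) and (363,244). I'll measure the lamp against the plate in the wrist frame.

```bash
python3 - <<'E'
from h import *
s=bot.read_state(); p=cv2.imread("pics/wrist6.png"); d=np.load("pics/wrist6.npy"); i=bot.camera_info("wrist");K=i["K"];M=i["mount"]
s["position"]=np.array([.48506,-.2187,.13807])
R=np.array(s["tcp_rot"])
g=p.min(2)
def plane(u,v,z):
    r=np.array([(u-K[0,2])/K[0,0],(v-K[1,2])/K[1,1],1]); r=R@M[:3,:3]@r; o=R@M[:3,3]+s["position"]
    return o+r*(z-o[2])/r[2]
P=[]
for u,v in((277,162),(366,162),(280,244),(363,244)):
    w=255-g[v-4:v+5,u-4:u+5].astype(float); w=np.clip(w-np.median(w)-25,0,None)
    yy,xx=np.mgrid[-4:5,-4:5]; U=u+(w*xx).sum()/w.sum();V=v+(w*yy).sum()/w.sum()
    P.append(plane(U,V,.060)); print(round(U,1),round(V,1),np.round(P[-1]*1000,1))
P=np.array(P); print("ctr",P.mean(0)*1000)
for u,v in((321,189),): print("slot end",plane(u,v,.06)*1000)
# lamp top in tool
v,u=np.mgrid[0:400,0:640]; T=np.stack([(u-K[0,2])/K[0,0]*d,(v-K[1,2])/K[1,1]*d,d],-1)@M[:3,:3].T+M[:3,3]
m=(d>0)&(abs(T[...,0])<.03)&(abs(T[...,1])<.012)&(T[...,2]<-.028)&(T[...,2]>-.04)&(v<285)&(g>120)
q=T[m]*1000; print(len(q)); print(np.histogram(q[:,2],12)); 
for a in(0,1): print(np.percentile(q[:,a],[0,2,50,98,100]))
# lens
cr=p[240:290,300:350]; cv2.imwrite("pics/lens.png",cv2.resize(p[140:300,240:400],(800,800),interpolation=2)[:600])
E
```

```text
276.2 162.2 [ 448.9 -258.5   60. ]
nan nan [nan nan nan]
280.4 243.9 [ 524.6 -259.7   60. ]
362.8 243.6 [ 525.9 -183.9   60. ]
ctr [nan nan nan]
slot end [ 473.20840254 -221.10893847   60.        ]
1306
(array([  8,  18,  51,  77,  73,  73, 170, 300, 338, 154,  33,  11]), array([-36.33636275, -35.81856943, -35.30077612, -34.78298281,
       -34.26518949, -33.74739618, -33.22960287, -32.71180956,
       -32.19401624, -31.67622293, -31.15842962, -30.6406363 ,
       -30.12284299]))
[-15.2156999  -14.23760007   1.76380987  14.25931973  15.02895421]
[-8.29387336 -7.369475   -0.09820503  6.94705772  7.47637707]<stdin>:12: RuntimeWarning: invalid value encountered in scalar divide
```

View pics/lens.png

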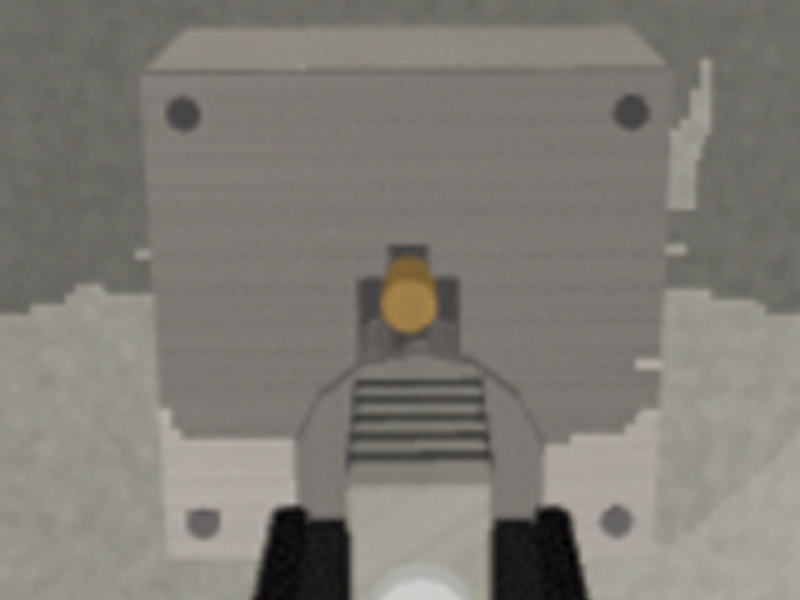

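The socket is at about (487.6, -221.1) in the wrist frame, the slot yaw is about -1.0°, and the lamp is centred on the tool with its foot about 34 mm below the TCP. I'll correct, lower to a hover and re-check.

Emit:
{"method": "servo_tool", "body": {
  "increments": [
    [1, [-2.5, -2.4, 0], 0],
    [1, [0, 0, 12], 0],
    [1, [0, 0, 14], 0],
    [1, [0, 0, 8], 0],
    [1, [0, 0, 0], 0]
  ]
}}

```text
time_s: 15.5
position: [0.4874, -0.2203, 0.103]
tcp_rot: [[-1.0, 0.02, -0.002], [0.02, 1.0, 0.002], [0.002, 0.002, -1.0]]
force: [0.5, -0.4, -0.8]
opening: 0.17
```

Emit:
{"method": "servo_tool", "body": {
  "increments": [
    [1, [0, 0, 0], 0],
    [1, [0, 0, 0], 0]
  ]
}}

```text
time_s: 15.75
position: [0.4885, -0.2211, 0.1046]
tcp_rot: [[-1.0, 0.021, 0.001], [0.021, 1.0, -0.001], [-0.001, -0.001, -1.0]]
force: [1.1, -0.5, -1.1]
opening: 0.175
```

```bash
python3 - <<'E'
from h import *
for n in("wrist","side","top"):
    s=bot.read_state()
    p,d=bot.capture(n); cv2.imwrite(f"pics/{n}7.png",p);np.save(f"pics/{n}7.npy",d)
    print(n,s["position"],s["force"],s["opening"],s["tcp_rot"][:2,1])
w=cv2.imread("pics/wrist7.png")[150:300,240:400]; t=cv2.imread("pics/side7.png")[75:175,290:390]
cv2.imwrite("pics/v7.png",np.hstack([cv2.resize(w,(480,450),interpolation=2),cv2.resize(t,(320,320),interpolation=2)] if 0 else [cv2.resize(w,(480,450),interpolation=2),cv2.resize(t,(320,450),interpolation=2)]))
cv2.imwrite("pics/v7w.png",cv2.resize(cv2.imread("pics/wrist7.png")[165:265,240:400],(800,500),interpolation=2))
E
```

```text
wrist [ 0.48848307 -0.22109836  0.10461883] [ 1.06058443 -0.52108672 -1.14895173] 0.17544597173631118 [0.02050184 0.99978968]
side [ 0.4885025  -0.22108624  0.10469217] [-0.8978753   0.07460924 -1.75053577] 0.1692031590593168 [0.02044702 0.99979075]
top [ 0.48839824 -0.22105752  0.10464314] [ 0.64209138 -1.03725302 -0.49358999] 0.17180262804425706 [0.02045082 0.99979072]
```

View pics/v7.png

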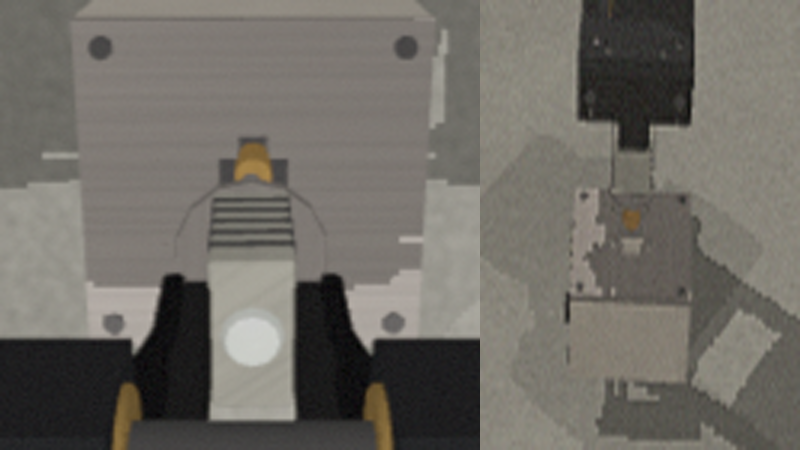

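View pics/v7w.png

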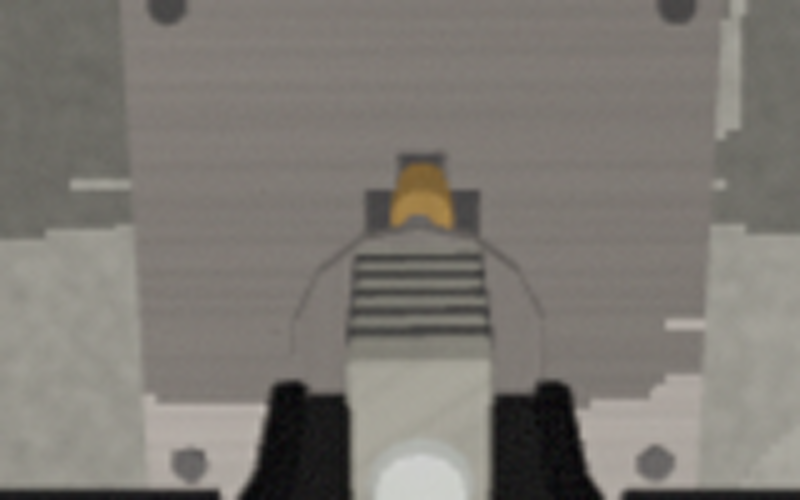

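```bash
python3 - <<'E'
from h import *
i=bot.camera_info("wrist");K=i["K"];M=i["mount"];s=bot.read_state();R=s["tcp_rot"];t=np.array([.48848,-.2211,.10462])
def plane(u,v,z,R=R,t=t):
    r=R@M[:3,:3]@np.array([(u-K[0,2])/K[0,0],(v-K[1,2])/K[1,1],1]); o=R@M[:3,3]+t
    return np.round((o+r*(z-o[2])/r[2]-t)*1000,1)
P=[plane(u,v,.06) for u,v in((273.4,166),(375.4,166),(277.8,257.6),(371,257.2))]; print(P,np.mean(P,0))
print("slotend",plane(324.3,195.6,.06),"key edge",plane(324.3,203.2,.06))
print("lens", plane(324,264,t[2]+.0352),"flange far", plane(323.8,165+225/5,t[2]-.0058),"headtop back edge",plane(324,165+357/5,t[2]+.0322))
E
```

```text
[array([-39.1, -37. , -44.6]), array([-37.6,  39. , -44.6]), array([ 36.5, -38.6, -44.6]), array([ 37.7,  37.6, -44.6])] [ -0.625   0.25  -44.6  ]
slotend [-15.4   0.4 -44.6] key edge [ -9.3   0.3 -44.6]
lens [ 0.1 -0.1 35.2] flange far [-17.    0.1  -5.8] headtop back edge [-14.9   0.2  32.2]
```

Everything is aligned to within about 0.5 mm: the pin tip at crop (422,200) is centred on the slot at (421,160). I'll descend into the keyhole.

Emit:
{"method": "servo_tool", "body": {
  "increments": [
    [1, [0.5, 0.3, 3], 0],
    [1, [0, 0, 4], 0],
    [1, [0, 0, 4], 0],
    [1, [0, 0, 4], 0],
    [1, [0, 0, 0], 0]
  ]
}}

```text
time_s: 16.52
position: [0.4874, -0.2204, 0.0888]
tcp_rot: [[-1.0, 0.02, -0.001], [0.02, 1.0, 0.001], [0.001, 0.001, -1.0]]
force: [0.4, -0.1, -1.1]
opening: 0.175
```

Emit:
{"method": "servo_tool", "body": {
  "increments": [
    [1, [0, 0, 3], 0],
    [1, [0, 0, 3], 0],
    [1, [0, 0, 0], 0]
  ]
}}

```text
time_s: 16.9
position: [0.4875, -0.2204, 0.083]
tcp_rot: [[-1.0, 0.021, -0.0], [0.021, 1.0, 0.0], [0.0, 0.0, -1.0]]
force: [-0.5, -0.3, 0.0]
opening: 0.173
```

Emit:
{"method": "servo_tool", "body": {
  "increments": [
    [1, [0, 0, 2.5], 0],
    [1, [0, 0, 2.5], 0],
    [1, [0, 0, 0], 0]
  ]
}}

```text
time_s: 17.27
position: [0.488, -0.2209, 0.0786]
tcp_rot: [[-1.0, 0.021, 0.001], [0.021, 1.0, -0.001], [-0.001, -0.001, -1.0]]
force: [0.0, 0.2, 3.9]
opening: 0.174
```

Emit:
{"method": "servo_tool", "body": {
  "increments": [
    [1, [0, 0, 3], 0],
    [1, [0, 0, 3], 0],
    [1, [0, 0, 2], 0],
    [1, [0, 0, 0], 0],
    [1, [0, 0, 0], 0]
  ]
}}

```text
time_s: 17.9
position: [0.4883, -0.221, 0.0711]
tcp_rot: [[-1.0, 0.021, 0.002], [0.021, 1.0, -0.001], [-0.002, -0.001, -1.0]]
force: [-1.6, 0.8, 8.6]
opening: 0.171
```

Emit:
{"method": "servo_tool", "body": {
  "increments": [
    [1, [0, 0, 1], 0],
    [1, [0, 0, 1], 0],
    [1, [0, 0, 0], 0],
    [1, [0, 0, 0], 0]
  ]
}}

```text
time_s: 18.4
position: [0.4884, -0.221, 0.0694]
tcp_rot: [[-1.0, 0.02, 0.002], [0.02, 1.0, -0.001], [-0.002, -0.001, -1.0]]
force: [-0.8, -0.8, 10.8]
opening: 0.174
```

```bash
python3 - <<'E'
from h import *
for n in("wrist","side"):
    s=bot.read_state()
    p,d=bot.capture(n); cv2.imwrite(f"pics/{n}8.png",p)
    print(n,s["position"],s["force"],s["moment"],s["opening"],s["joint_positions"])
w=cv2.imread("pics/wrist8.png")[165:285,240:400]; cv2.imwrite("pics/v8.png",cv2.resize(w,(800,600),interpolation=2))
E
```

```text
wrist [ 0.48840852 -0.2210362   0.0693963 ] [-0.82556074 -0.76881544 10.84042049] [0.1974657  0.1268643  0.02682377] 0.1736337206554382 [-3.63004529e+01  3.39160581e+01  1.01184264e+02  2.21035859e-03
  4.47763610e+01 -1.25134076e+02]
side [ 0.48840193 -0.22104467  0.06941417] [-0.24853498  0.3713347   8.89404172] [0.17567532 0.15718228 0.01172276] 0.16930481100949524 [-3.63020109e+01  3.39136608e+01  1.01185457e+02  3.06998849e-03
  4.47759257e+01 -1.25132216e+02]
```

View pics/v8.png

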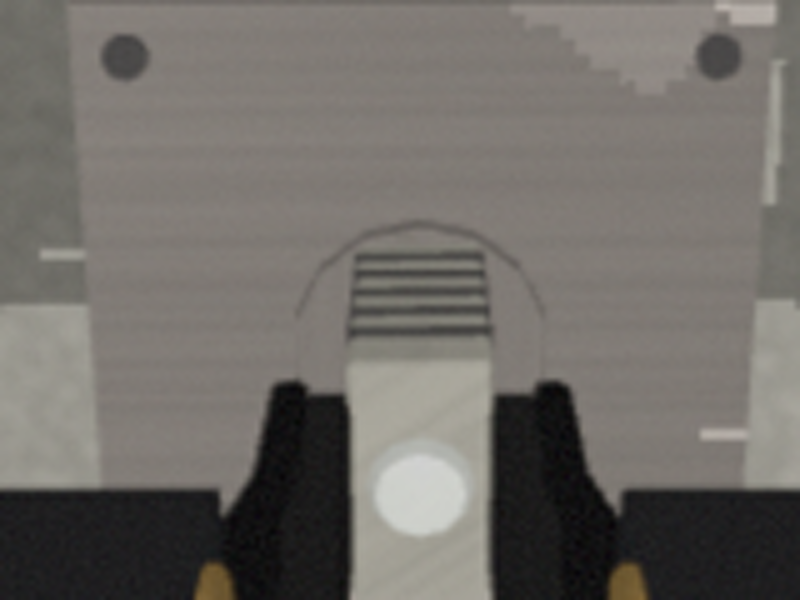

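The flange is flush on the plate with no slip: the lens is still at the same pixel and the force is about 11 N. Now I'll turn clockwise, which is positive about the tool's z.

Emit:
{"method": "servo_tool", "body": {
  "increments": [
    [1, [0, 0, 0.5], 4],
    [1, [0, 0, 0], 8],
    [1, [0, 0, 0], 8],
    [1, [0, 0, 0], 8],
    [1, [0, 0, 0], 8]
  ]
}}

```text
time_s: 19.12
position: [0.4885, -0.2213, 0.0693]
tcp_rot: [[-0.795, 0.607, 0.002], [0.607, 0.795, -0.002], [-0.003, -0.0, -1.0]]
force: [-1.7, -0.3, 12.4]
opening: 0.176
```

Emit:
{"method": "servo_tool", "body": {
  "increments": [
    [1, [0, 0, 0], 8],
    [1, [0, 0, 0], 8],
    [1, [0, 0, 0], 8],
    [1, [0, 0, 0], 8],
    [1, [0, 0, 0], 8]
  ]
}}

```text
time_s: 19.75
position: [0.4883, -0.2215, 0.0693]
tcp_rot: [[-0.219, 0.976, 0.001], [0.976, 0.219, -0.002], [-0.003, 0.001, -1.0]]
force: [-1.9, -1.0, 12.6]
opening: 0.172
```

Emit:
{"method": "servo_tool", "body": {
  "increments": [
    [1, [0, 0, 0], 6],
    [1, [0, 0, 0], 3],
    [1, [0, 0, 0], 0],
    [1, [0, 0, 0], 0]
  ]
}}

```text
time_s: 20.25
position: [0.4882, -0.2216, 0.0693]
tcp_rot: [[-0.068, 0.998, 0.001], [0.998, 0.068, -0.002], [-0.002, 0.001, -1.0]]
force: [-1.9, -0.2, 12.2]
opening: 0.172
```

```bash
python3 - <<'E'
from h import *
for n in("wrist","side","top"):
    s=bot.read_state()
    p,d=bot.capture(n); cv2.imwrite(f"pics/{n}9.png",p)
    if n=="wrist": np.save("pics/w9.npy",d); S=s
    print(n,s["time_s"],s["position"],s["force"],s["moment"],s["opening"])
R=S["tcp_rot"];print("yaw",np.degrees(np.arctan2(R[1,1],R[0,1])))
w=cv2.imread("pics/wrist9.png")[165:285,240:400]; cv2.imwrite("pics/v9.png",cv2.resize(w,(800,600),interpolation=2))
E
```

```text
wrist 20.25 [ 0.48818126 -0.22156196  0.06932995] [-1.94821402 -0.15826946 12.17597939] [-0.15855628  0.52936937  0.12606463] 0.1721690904614621
side 20.3 [ 0.48817634 -0.22153993  0.06933876] [-2.60157044 -0.50668727 12.94037518] [-0.17578538  0.48932712  0.10086468] 0.17237810686574737
top 20.35 [ 0.48817441 -0.22154259  0.06932996] [-2.70842418 -0.69799037 12.63605819] [-0.16588701  0.42740795  0.11404288] 0.17530869026575782
yaw 3.902682743801321
```

View pics/v9.png

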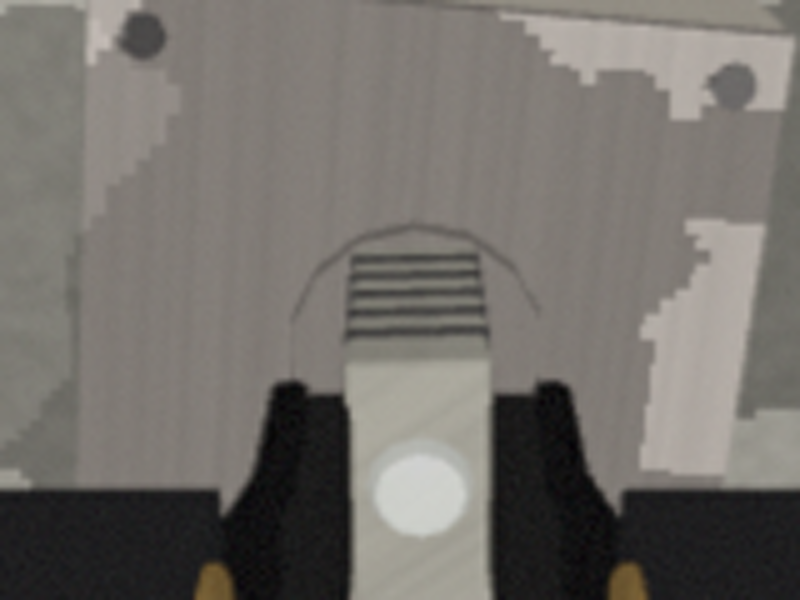

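The lamp turned with the fingers through about 85° and stayed flush, at about 12.5 N and 0.11 N·m. I'll nudge it to the stop, let it settle and check.

Emit:
{"method": "servo_tool", "body": {
  "increments": [
    [1, [0, 0, 0], 2],
    [1, [0, 0, 0], 1],
    [1, [0, 0, 0], 0],
    [1, [0, 0, 0], 0],
    [1, [0, 0, 0], 0]
  ]
}}

```text
time_s: 21.02
position: [0.4881, -0.2215, 0.0693]
tcp_rot: [[-0.016, 1.0, 0.001], [1.0, 0.016, -0.002], [-0.002, 0.001, -1.0]]
force: [-3.2, -0.3, 12.8]
opening: 0.171
```

```bash
python3 - <<'E'
from h import *
for n in("wrist","wrist"):
    s=bot.read_state()
    p,d=bot.capture(n); R=s["tcp_rot"]
    print(s["time_s"],s["position"],s["force"],s["moment"],s["opening"],np.degrees(np.arctan2(R[1,1],R[0,1])),np.abs(s["qvel"]).max())
cv2.imwrite("pics/v10.png",cv2.resize(p[165:285,240:400],(800,600),interpolation=2))
E
```

```text
21.025 [ 0.48813962 -0.22150121  0.06933469] [-3.21627373 -0.25491752 12.82979583] [-0.10525693  0.51642431  0.19558507] 0.1712896500176578 0.9070838216323884 0.10758847524402224
21.075 [ 0.48812298 -0.22152482  0.06929798] [-2.26967949 -0.6775508  13.11037838] [-0.14977627  0.47074643  0.12882544] 0.17194947682673747 0.9027586339102108 0.07706458127809795
```

View pics/v10.png

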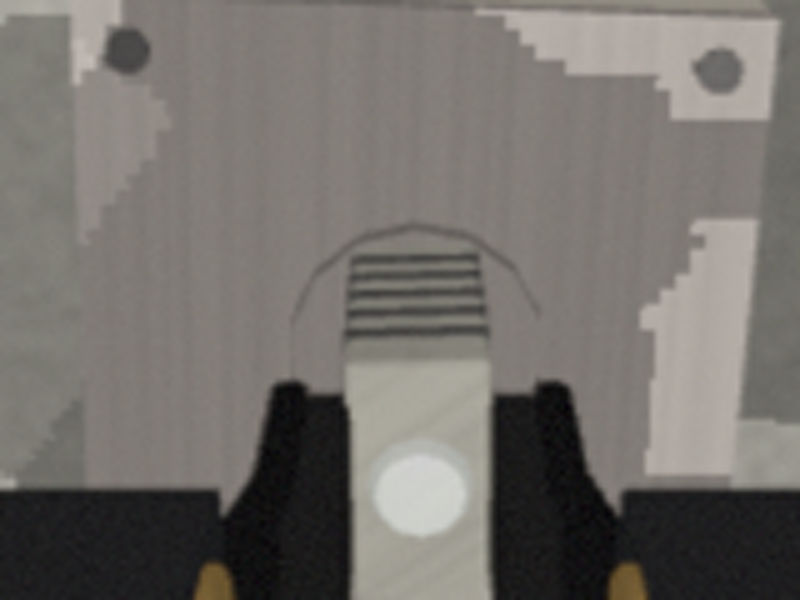

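The lamp is pressed flush and turned about 88°, still aligned in the fingers. I'll hand in.

```bash
python3 -c "
from rig import bot
print(bot.hand_in()); s=bot.read_state(); print(s['time_s'],s['position'],s['force'],s['opening'])"
```

```text
the job is handed in; nothing more can be done
None
the job is handed in; nothing more can be done
```

I took the lamp from the middle pocket of the small grey tray, set it into the tester's keyhole and pressed it flush. I then turned it clockwise and handed the job in at about 21 s, still gripping and pressing it.

- **Failed check on the way:** the first grasp slipped off during a fast lift and the fingers closed on nothing. The lamp stayed in its pocket. The second grasp was 3 mm lower and lifted slowly, and it held.
- **Turn and press:** the fingers turned about 88° (1.53 rad). The press force was about 13 N, above the spring's 10 N, and there was a holding torque of about 0.13 N·m.
- **Grip and centring:** the opening was steady at about 15 mm, and the last wrist picture showed no slip of the lamp in the fingers. The TCP stayed within about 1 mm of the measured socket centre.
- **Not measured directly:** I had no reading of the plunger or rotor joints. Their values are inferred from the tool's height, the turn angle and the forces.
- **Other objects:** the caps, dish and dropper bottle looked undisturbed in the side picture taken just before the insertion. I did not look at them again afterwards.

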